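Listen for a leaking seat at the spindle of a relief valve

ROBOT

A 7-joint arm with a two-finger parallel gripper is mounted at the origin on the work surface. World frame = base frame: x ahead of the robot, y to its left, z up, the work surface at z = 0. Lengths are in m, angles in degrees, forces in N, time in s.
With the tool pointing down it reaches from about 0.425 to 0.875 m from the base axis. Payload 4.7 kg.
Tool frame: the origin (TCP) lies between the finger pads; the fingertips stand env.tip_reach ahead of it and the grasp point (between the pads) lies 2 mm behind it (env.tip_reach is the distance from the TCP to the fingertips, in m); z points along the fingers, y is the line along which they close (so a half turn about z gives the same grasp; the last joint's range is limited). The gripper opens to 87 mm and grips with 3 to 60 N. Pads are 19 mm wide; open, the fingers measure 117 mm over their backs; the gripper's body (75 mm by 190 mm) begins 51 mm behind the grasp point.
Start: joints at [66.87, 18.392, -4.016, 83.108, 1.295, 78.541, -3.26], TCP at [0.264, -0.594, 0.24] pointing down, gripper open.
Joint ranges: [-163.93, 163.93], [-17.29, 119.83], [-79.2, 71.16], [3.27, 140.29], [-89.18, 269.18], [5.43, 117.66], [-154.24, 154.24]. Speed limits (degrees/s): [147.25, 147.25, 180, 180, 180, 180, 180].

INTERFACE

Orientations are given as [roll, pitch, yaw] about the fixed x, y, z axes, in that order (R = Rz(yaw) Ry(pitch) Rx(roll)).
In Python, from cell import env gives the robot as it stands.
- The arm moves only by the shell command python3 steer.py 'ROWS' [FORCE]. ROWS is rows parted by semicolons, their numbers by spaces, 1 to 8 of them, each of 5 numbers: dx, dy, dz in m, then a turn about the tool's z in degrees, then the finger opening in m; each row is the pose to reach, as a shift and turn from the pose commanded when the command began, along the tool's axes at that moment; what a row does not reach only later rows make up. A row lasts 1/12 s, in which the tool goes at most 0.0417 m and 7.16 degrees, less where a joint would pass 70% of its speed; a pose out of reach is approached as far as the arm can. The fingers move at their own pace and stop on an object; FORCE is the grip in N (left out, the last holds). Time passes only in rows, so rows that do not move let the fingers close. It prints the time, the measured TCP pose, the force, the opening and the grip force at its end.
- env.get_obs(): the state, without advancing time (a new reading comes with each control period).
- env.read_camera(name): name is "scene" or "top" or "wrist"; returns a dict with "color" (420x560x3 uint8, blue, green, red), "fx", "fy", "cx", "cy" (pixels), "world_from_camera" (4x4, takes a point from camera to world coordinates). Camera axes: x right, y down, z forward; pixel columns grow to the right and rows downward; lengths in m; the calibration is good to about 2 mm. A picture is of the moment at which its call begins. There is no depth.
- env.sign_off(): hands the job in; it is judged then, once.
The state is a dict: "time_s": time; "qpos": joint angles; "joint_velocities": joint speeds; "effort": joint torques, N m; "tool_pos": TCP position; "tool_rot": TCP orientation; "force": force on the tool from outside, world axes, zero at the start; "wrist_torque": the same for the moment, N m; "grip_width": finger opening in m; "grasp_force": force on a finger pad.
Only numpy, scipy, OpenCV 4.12 (cv2) and the standard library are available. Lean on these libraries where they do the work, as an engineer would, in place of code of your own. Each camera call takes 0.05 s, during which the arm holds its last target. There are 200 camera calls.

TASK

Take the listening probe out of its sloping rest and set its pin on the end of the relief valve's spindle (the sloping valve with the hexagonal body), straight in line with the spindle; press gently until the sprung pin is about half-way in and hold it still like that for at least two seconds. Then put the probe back in its rest the way you found it, pin down, and let go, without disturbing the other things on the bench.

Things in the scene. Friction and masses are not known exactly. Their poses are not given: they have to be found in the camera images.
- probe: listening probe, 135 to 225 g, grey, gripped across its width near the butt: flat-sided body 40 mm wide (own y), 24 thick (own x), 130 long, small display on its +x face; then a tapered black nose 17 mm thick, 30 long, and a steel pin. Origin: centre of the body's front end (the shoulder where the nose starts); own z runs from pin to butt: butt at z = +130 mm, pin end at z = -70 mm
- pin_end (a point): rounded end of the probe's steel pin (6 mm thick), on the probe's axis, 70 mm in front of the shoulder when the pin is fully out
- probe_pin (a joint): how far the probe's sprung pin is pushed in: 0 = fully out, 0.010 m = at its stop. The spring starts at 3 N and adds 1 N per mm: half-way in (5 mm) is about 8 N
- seat: sloping pocket of the probe rest, grey sheet steel, fixed. Origin: where the centre of the probe's shoulder sits, 88 mm above the bench; own z: axis of the probe lying there, 30 degrees from vertical, upper end leaning towards the robot; own x: up and away from the spine, a strip 24 mm wide on which the probe's -x face lies, display out. The probe may lie up to 4 mm to either side
- relief: relief valve, fixed, stainless steel, leaning 35 degrees from vertical, upper end towards the robot: inlet nut, hexagonal body 32 mm across flats with a side outlet at +y, round bonnet, lock nut, spindle 17 mm thick with a flat end. Origin: centre of the lock nut's outer face, 136 mm above the bench; own z runs out along the spindle
- transmitter: pressure transmitter, fixed, on a plate of the same kind and with the same slope as the relief valve: round body 42 mm with a domed end and a side plug, no spindle. Origin: centre of the rim of the domed end, 136 mm above the bench; own z along its axis. Leave it alone
- wrench: combination wrench lying on the bench, 200 mm long, bystander
- tape_roll: roll of masking tape lying flat, 104 mm across, 25 mm high, bystander
- tee: loose stainless tee fitting, 100 mm long, 22 mm high, bystander
- check_valve: brass check valve with a hexagonal body, 135 mm long, 30 mm high, bystander
- dome_regulator: brass cylinder 72 mm across and 98 mm high with two side ports, standing, bystander
- coupling: quick coupling lying on the bench, 122 mm long, 34 mm high, bystander
- rest_mouth (a point): point of the probe rest on the pocket's axis (own z of the seat) level with the top of its side cheeks, 60 mm up the slope from the seat's origin. The cheeks stand 48 mm apart, flared over the last 14 mm; the +x side is open. The shoulder rests on a ledge in two halves, 6 mm thick, 28 mm gap between for the nose. Above this point the probe's upper 70 mm stand free, only the spine behind
- spindle_root (a point): same point as the relief valve's origin, where the spindle comes out of the lock nut. The spindle's flat end stands 8 to 30 mm farther out along the valve's own z: it is screwed to another height every time and is not measured; it does not give way when pressed

How it is judged:
By the outcome, as a careful person would: the job done as asked, in the order asked, and still so for the second after the job is handed in, with the robot touching nothing.
It also fails if it takes over 64 s, if anything falls off the work surface, if the arm or the gripper's body presses on something with over 40 N, if the wrist force passes 120 N, or if a joint passes its speed limit or range.

## Working session

There is one attempt and no reset: what is moved stays moved. The work goes in short steps, Python scripts to look and compute and a shell command to move; the robot and the scene stay as the last step left them, time stands still between calls to the robot, and variables do not carry over. Pictures are saved under pics/ and viewed, at most 10 in all, crops included, and the job is handed in when it is done.

```bash
ls; mkdir -p pics; python3 - <<'E'
from cell import env
import cv2,numpy as np
for n in("scene","top"):
    c=env.read_camera(n);cv2.imwrite(f"pics/{n}0.png",c["color"]);print(n,c["fx"],c["fy"],c["cx"],c["cy"],np.round(c["world_from_camera"],3).tolist())
print(env.tip_reach,env.get_obs())
E
```

```text
cell.py
pics
steer.py
scene 460.1774370871516 460.1774370871516 282.1433700545262 217.93961352823933 [[-0.526, 0.485, -0.699, 1.239], [0.851, 0.303, -0.43, 0.342], [0.003, -0.82, -0.572, 0.663], [0.0, 0.0, 0.0, 1.0]]
top 466.1049854981545 466.1049854981545 283.8318555796195 211.7914158880512 [[-0.017, -0.992, 0.122, 0.416], [-1.0, 0.016, -0.013, -0.076], [0.011, -0.122, -0.992, 1.167], [0.0, 0.0, 0.0, 1.0]]
0.017 {'time_s': 0.1, 'qpos': array([66.87009096, 18.43429052, -4.01601512, 83.16884802,  1.29691891,
       78.54343915, -3.25982188]), 'joint_velocities': array([ 0.05237224, -0.12298304, -0.02604865, -0.21624219,  0.00685633,
       -0.0569932 ,  0.05603196]), 'effort': array([ 1.41252790e-04, -4.92573202e+01, -4.05673133e-01, -3.13399172e+01,
       -6.43082731e-02,  3.95083835e-02,  4.54270673e-05]), 'tool_pos': array([ 0.26348488, -0.59366691,  0.23856868]), 'tool_rot': array([-1.79898769e+02,  7.38841367e-03,  2.39405507e+01]), 'force': array([-0.51969652,  0.34423047,  0.49809665]), 'wrist_torque': array([-0.03056863,  0.02974555,  0.02461377]), 'grasp_force': 0.0, 'grip_width': 0.08688646422925621}
```
View pics/scene0.png

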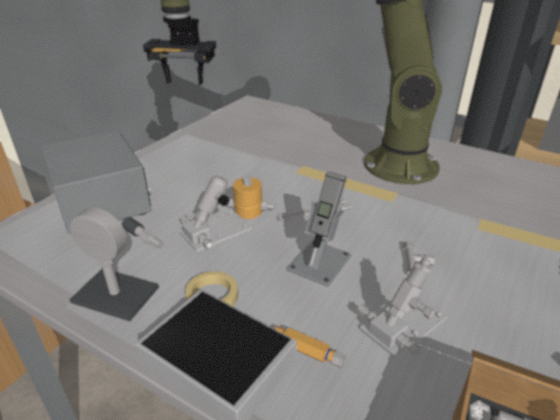

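View pics/top0.png

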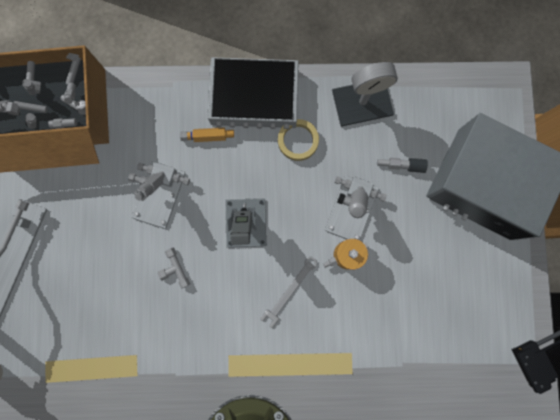

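The top view shows the rest at about (243,222), the relief valve at (150,185) and the transmitter at (357,200). In the scene view the probe is at (325,205) and the relief valve at (412,285). Next I'll move over the work and take wrist views.

```bash
cat > h.py <<'E'
from cell import env
import cv2,numpy as np
from scipy.spatial.transform import Rotation as R
def grab(n,f):
    c=env.read_camera(n);cv2.imwrite(f"pics/{f}.png",c["color"]);np.save(f"pics/{f}.npy",c,allow_pickle=True);return c
def load(f): return np.load(f"pics/{f}.npy",allow_pickle=True).item()
def ray(c,u,v):
    T=c["world_from_camera"];d=T[:3,:3]@[(u-c["cx"])/c["fx"],(v-c["cy"])/c["fy"],1];return T[:3,3],d/np.linalg.norm(d)
def onz(c,u,v,z):
    o,d=ray(c,u,v);return o+d*(z-o[2])/d[2]
def tri(*obs):
    A=np.zeros((3,3));b=np.zeros(3);L=[]
    for c,u,v in obs:
        o,d=ray(c,u,v);P=np.eye(3)-np.outer(d,d);A+=P;b+=P@o;L.append((o,P))
    p=np.linalg.solve(A,b);return p,[round(float(np.linalg.norm(P@(p-o)))*1e3,1) for o,P in L]
def proj(c,p):
    T=c["world_from_camera"];q=T[:3,:3].T@(np.array(p)-T[:3,3]);return np.round([c["fx"]*q[0]/q[2]+c["cx"],c["fy"]*q[1]/q[2]+c["cy"]],1)
def go(p,yaw=None,rot=None):
    s=env.get_obs();M=R.from_euler('xyz',s["tool_rot"],degrees=True)
    t=0 if yaw is None else -((yaw-s["tool_rot"][2]+180)%360-180)
    print("at",np.round(s["tool_pos"],4),np.round(s["tool_rot"],2),"shift",np.round(M.inv().apply(np.array(p)-s["tool_pos"]),4),"turn",round(t,2))
E
r='.31 -.239 -.16 24 .087'; python3 steer.py '.31 -.239 -.16 24 .087;.31 -.239 -.16 24 .087;.31 -.239 -.16 24 .087;.31 -.239 -.16 24 .087;.31 -.239 -.16 24 .087;.31 -.239 -.16 24 .087;.31 -.239 -.16 24 .087;.31 -.239 -.16 24 .087'
python3 -c "
from h import *
go([.42,.10,.40],0)"
```

```text
time_s: 0.77
tool_pos: [0.411, -0.3208, 0.3662]
tool_rot: [180.0, 0.0, -0.1]
force: [1.3, -0.5, 0.7]
grip_width: 0.0864
grasp_force: 0.0
at [ 0.411  -0.3208  0.3662] [ 1.8e+02  3.0e-02 -7.0e-02] shift [ 0.0085 -0.4208 -0.0339] turn -0.07
```

```bash
python3 steer.py '.02 -.42 -.05 0 .087;.02 -.42 -.05 0 .087;.02 -.42 -.05 0 .087;.02 -.42 -.05 0 .087;.02 -.42 -.05 0 .087;.02 -.42 -.05 0 .087;.02 -.42 -.05 0 .087;.02 -.42 -.05 0 .087'
python3 -c "
from h import *
c=grab('wrist','w1');print(c['fx'],c['cx'],c['cy'],np.round(c['world_from_camera'],3).tolist())
a=cv2.imread('pics/top0.png')[130:270,110:290];b=cv2.imread('pics/scene0.png')[160:360,270:460]
a=cv2.resize(a,None,fx=2.2,fy=2.2,interpolation=3);b=cv2.resize(b,None,fx=2.1,fy=2.1,interpolation=3)
w=np.zeros((600,800,3),np.uint8);w[:a.shape[0],:a.shape[1]]=a;w[:b.shape[0],400:400+b.shape[1]]=b;cv2.imwrite('pics/crop1.png',w)
go([.42,.1,.4],0)"
```

```text
time_s: 1.43
tool_pos: [0.4261, 0.01, 0.405]
tool_rot: [180.0, 0.0, -0.1]
force: [1.5, 0.2, 0.7]
grip_width: 0.087
grasp_force: 0.0
328.2909833414363 281.01204412028 207.886529530228 [[-0.0, -0.959, -0.283, 0.504], [-1.0, 0.001, -0.001, 0.01], [0.001, 0.283, -0.959, 0.55], [0.0, 0.0, 0.0, 1.0]]
at [0.4265 0.0201 0.4065] [-1.7983e+02 -1.6000e-01  7.1000e-01] shift [-0.0055 -0.08    0.0068] turn 0.71
```

View pics/w1.png

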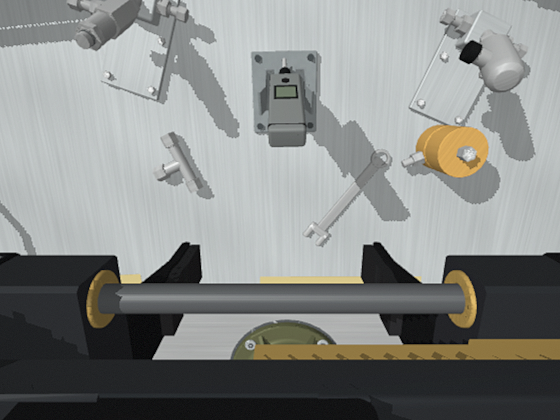

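View pics/crop1.png

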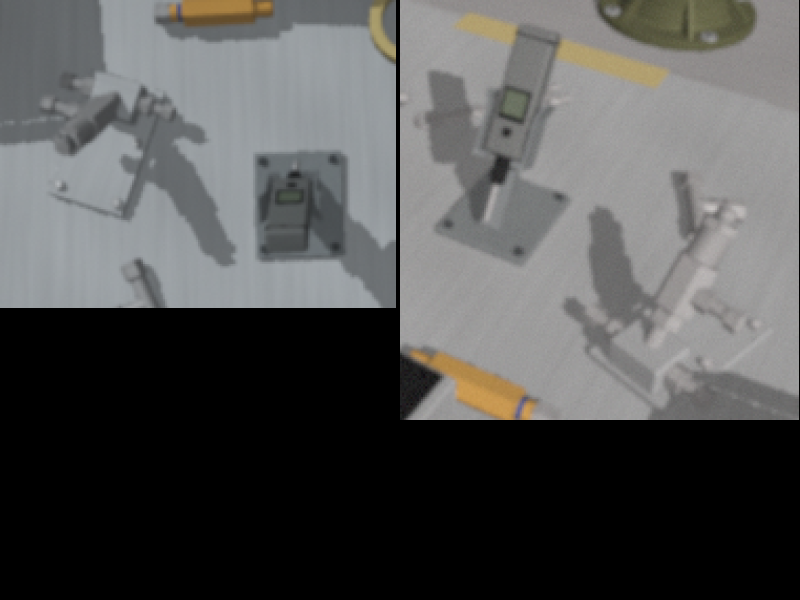

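The wrist view shows the probe's butt at (287,135), the rest's plate at (253–320, 52–133) and the spindle end of the relief valve near (85,38). The relief valve is at the edge, so I'll move toward it for two more wrist views.

```bash
python3 -c "
from h import *
c=load('w1');print(onz(c,85,38,.15),onz(c,287,135,.2))
"
python3 steer.py '.0 -.12 0 0 .087;.0 -.12 0 0 .087;.0 -.12 0 0 .087;.0 -.12 0 0 .087;.0 -.12 0 0 .087'
python3 -c "
from h import *
grab('wrist','w2')
go([.45,.2,.4],0)"
python3 steer.py '.0 -.12 0 0 .087;.0 -.12 0 0 .087;.0 -.12 0 0 .087;.0 -.12 0 0 .087;.0 -.12 0 0 .087'
python3 -c "
from h import *
grab('wrist','w3')
a=cv2.imread('pics/w2.png')[0:240,0:400];b=cv2.imread('pics/w3.png')[0:240,160:560]
cv2.imwrite('pics/crop2.png',np.vstack([cv2.resize(x,None,fx=1.25,fy=1.25,interpolation=3) for x in(a,b)]))
go([.45,.2,.4],0)"
```

```text
[0.58119261 0.22614371 0.15      ] [0.47989993 0.00394581 0.2       ]
time_s: 1.9
tool_pos: [0.4262, 0.13, 0.4049]
tool_rot: [180.0, 0.0, 0.3]
force: [0.2, -1.2, -0.4]
grip_width: 0.0868
grasp_force: 0.0
at [0.4267 0.1278 0.4047] [1.7994e+02 3.0000e-02 2.0000e-02] shift [ 0.0234 -0.0722  0.0046] turn 0.02
time_s: 2.37
tool_pos: [0.4269, 0.248, 0.4045]
tool_rot: [-180.0, 0.1, 0.1]
force: [0.3, -0.7, 0.4]
grip_width: 0.0868
grasp_force: 0.0
at [0.4276 0.2462 0.4044] [ 1.7995e+02  7.0000e-02 -1.4000e-01] shift [0.0225 0.0462 0.0044] turn -0.14
```

View pics/crop2.png

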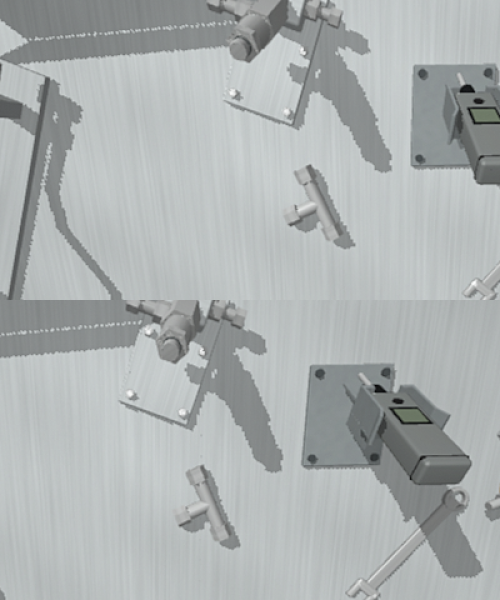

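```bash

python3 steer.py '.1 -.05 0.03 0 .087;.1 -.05 0.03 0 .087;.1 -.05 0.03 0 .087;.1 -.05 0.03 0 .087;.1 -.05 0.03 0 .087'
python3 -c "
from h import *
grab('wrist','w4')"
python3 steer.py '-.02 .2 0 0 .087;-.02 .2 0 0 .087;-.02 .2 0 0 .087;-.02 .2 0 0 .087;-.02 .2 0 0 .087;-.02 .2 0 0 .087;-.02 .2 0 0 .087'
python3 -c "
from h import *
grab('wrist','w5')
go([.45,.2,.4],0)
s=[]
for f,p in(('w4',[.60,.225,.13]),('w5',[.60,.225,.13]),('w4',[.50,.005,.15]),('w5',[.5,.005,.15])):
    c=load(f);u,v=proj(c,p);x0=int(np.clip(u-65,0,430));y0=int(np.clip(v-48,0,324));print(f,u,v,x0,y0)
    s.append(cv2.resize(c['color'][y0:y0+96,x0:x0+130],None,fx=3,fy=3,interpolation=3))
cv2.imwrite('pics/crop3.png',np.vstack([np.hstack(s[:2]),np.hstack(s[2:])]))"
```

```text
time_s: 2.83
tool_pos: [0.5293, 0.2945, 0.3713]
tool_rot: [179.9, 0.4, -0.3]
force: [-0.6, 0.4, -0.2]
grip_width: 0.0869
grasp_force: 0.0
time_s: 3.47
tool_pos: [0.5063, 0.0938, 0.3762]
tool_rot: [179.8, -0.2, -0.5]
force: [0.3, 2.0, 0.1]
grip_width: 0.0868
grasp_force: 0.0
at [0.5062 0.0966 0.3762] [ 1.7984e+02 -1.5000e-01 -2.8000e-01] shift [-0.0566 -0.1031 -0.0242] turn -0.28
w4 342.1 115.9 277 67
w5 163.7 98.1 98 50
w4 530.2 204.6 430 156
w5 357.3 186.6 292 138
```

View pics/crop3.png

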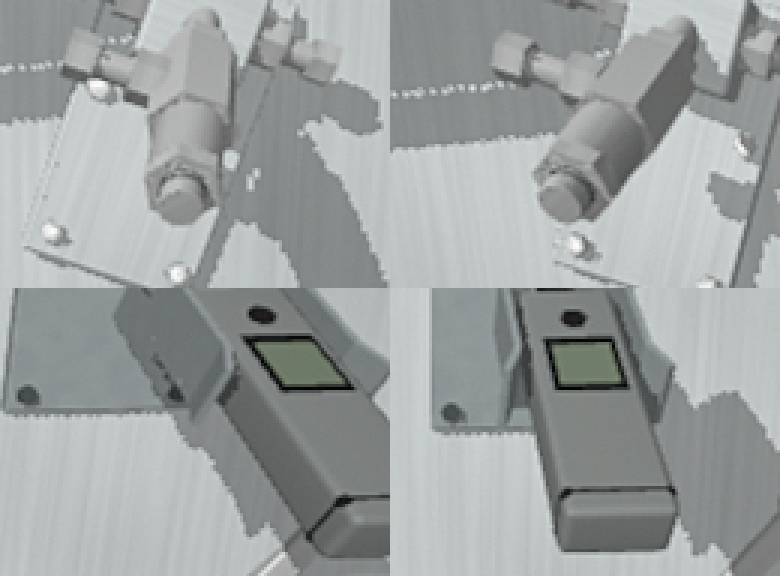

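Both views show the spindle's end face: at about (182,202) in the w4 panel and (563,199) in the w5 panel. The plate bolts, the probe's display corners and its butt edges are also clear.

```bash
python3 -c "
from h import *
c4,c5,c1=load('w4'),load('w5'),load('w1')
O={0:(c4,277,67,0,0),1:(c5,98,50,390,0),2:(c4,430,156,0,288),3:(c5,292,138,390,288)}
def P(k,u,v):
    c,x0,y0,a,b=O[k];return c,x0+(u-a-1)/3,y0+(v-b-1)/3
def T(n,a,b): p,e=tri(a,b);print(n,np.round(p,4),e);return p
s=T('spindle',P(0,182,202),P(1,563,199))
n=T('nutface',P(0,184,180),P(1,575,181))
b=T('inlet',P(0,203,18),P(1,682,26))
d=s-b;print('axis yaw',np.degrees(np.arctan2(d[1],d[0])),'lean',np.degrees(np.arctan2(np.hypot(*d[:2]),d[2])))
q=[T('boltL',P(0,54,233),P(0,54,233)) if 0 else onz(*P(0,54,232),.01),onz(*P(0,178,272),.01),onz(*P(0,98,90),.01),onz(*P(1,577,243),.01),onz(*P(1,743,145),.01)]
print(np.round(q,4)); 
f=lambda a,b:np.degrees(np.arctan2(*(b-a)[[1,0]]));print('bolts yaw',f(q[0],q[1])+90,f(q[0],q[2]),f(q[3],q[4]), f(q[3],q[1]))
# seat
B=[onz(c1,*p,.006) for p in((258,58),(312,57),(259,127),(311,127))];print('seat bolts',np.round(B,4),f(B[2],B[0]),f(B[3],B[1]),f(B[2],B[3])+90)
t=[T('disp',P(2,*a),P(3,*b)) for a,b in(((246,338),(546,340)),((302,336),(618,338)),((352,388),(627,388)),((285,391),(556,390)))]
e=T('buttL',P(2,345,499),P(3,566,492)); 
u=(t[3]-t[0]+t[2]-t[1]);u/=np.linalg.norm(u);print('probe z',u,'lean',np.degrees(np.arccos(u[2])),'yaw',f(np.zeros(3),-u))
for z,p in(((564,492),(674,491)),((560,546),(672,546))): print([np.round(onz(*P(3,*w),.2),4) for w in p])
"
```

```text
spindle [0.5808 0.2318 0.1435] [0.1, 0.1]
nutface [0.5877 0.2298 0.1341] [0.6, 0.6]
inlet [0.6545 0.208  0.0376] [0.0, 0.0]
axis yaw 162.11267062967187 lean 36.17840607822053
[[0.5567 0.2734 0.01  ]
 [0.5362 0.2096 0.01  ]
 [0.6248 0.2525 0.01  ]
 [0.5582 0.2758 0.01  ]
 [0.6045 0.1889 0.01  ]]
bolts yaw -17.866748063803698 -17.07751092363239 -61.9626516843082 -108.44026205278533
seat bolts [[ 0.5814  0.0451  0.006 ]
 [ 0.5828 -0.0371  0.006 ]
 [ 0.4793  0.0455  0.006 ]
 [ 0.4793 -0.0383  0.006 ]] -0.2544449339050294 0.6146796938176263 -0.0246229766955679
disp [0.5338 0.0181 0.1275] [0.0, 0.0]
disp [ 0.5324 -0.0139  0.1148] [0.3, 0.3]
disp [ 0.5187 -0.0088  0.1518] [0.3, 0.3]
disp [0.5186 0.0187 0.1548] [0.1, 0.1]
buttL [0.4907 0.0223 0.1971] [0.1, 0.1]
probe z [-0.40923033  0.08201286  0.90873782] lean 24.668493377895143 yaw -11.33238498280742Traceback (most recent call last):
  File "<string>", line 20, in <module>
    for z,p in(((564,492),(674,491)),((560,546),(672,546))): print([np.round(onz(*P(3,*w),.2),4) for w in p])
                                                                                  ~^^^^^^
TypeError: Value after * must be an iterable, not int
```

```bash
python3 steer.py '-.02 .094 .09 0 .087;-.02 .094 .09 0 .087;-.02 .094 .09 0 .087;-.02 .094 .09 0 .087;-.02 .094 .09 0 .087' >/dev/null
python3 -c "
from h import *
go([.486,.0025,.1795],0)
c=grab('wrist','w6');print(proj(c,[.486,.0025,.1815]))
s=c['color'][100:400,80:480];cv2.imwrite('pics/crop4.png',cv2.resize(s,None,fx=1.5,fy=1.5))"
```

```text
at [0.4849 0.0027 0.2833] [179.95   0.2   -0.2 ] shift [1.400e-03 1.000e-04 1.038e-01] turn -0.2
[281.7 212.1]
```

View pics/crop4.png

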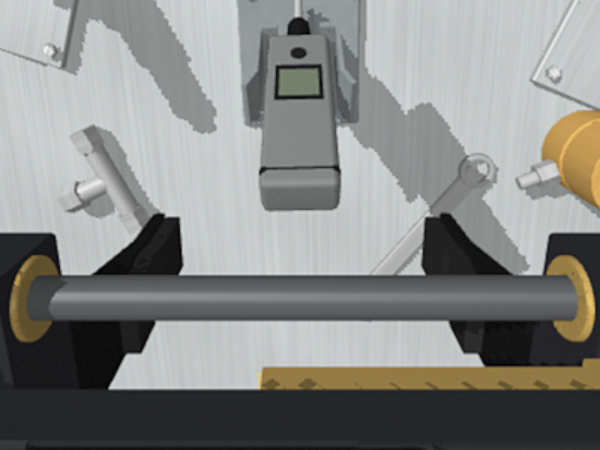

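The probe sits midway between the open fingers, with the butt at crop (300,188), so I'll descend and grip.

```bash
python3 steer.py '.0013 0 .104 0 .087;.0013 0 .104 0 .087;.0013 0 .104 0 .087;.0013 0 .104 0 .087'
python3 steer.py '0 0 0 0 .03;0 0 0 0 .03;0 0 0 0 .03;0 0 0 0 .03;0 0 0 0 .03;0 0 0 0 .03' 20
python3 -c "
from h import *
go([.486,.0025,.1795],0);print(env.get_obs()['grasp_force'])"
```

```text
time_s: 4.32
tool_pos: [0.4861, 0.0068, 0.1784]
tool_rot: [-179.9, 0.3, 0.2]
force: [0.3, 0.1, 1.1]
grip_width: 0.087
grasp_force: 0.0
time_s: 4.82
tool_pos: [0.4885, 0.0037, 0.1818]
tool_rot: [180.0, -0.1, -0.1]
force: [1.0, -0.8, 0.5]
grip_width: 0.0549
grasp_force: 0.0
at [0.4885 0.0037 0.1818] [ 1.7996e+02 -8.0000e-02 -7.0000e-02] shift [-0.0025  0.0012  0.0023] turn -0.07
0.0
```

```bash

python3 steer.py '0 0 0 0 .03;0 0 0 0 .03;0 0 0 0 .03;0 0 0 0 .03;0 0 0 0 .03;0 0 0 0 .03'
python3 steer.py '-.0025 0 -.0043 0 .03;-.0075 0 -.013 0 .03;-.015 0 -.026 0 .03;-.02 0 -.0346 0 .03;-.025 0 -.0433 0 .03;-.025 0 -.0433 0 .03;-.025 0 -.0433 0 .03'
python3 -c "
from h import *
go([.486,.0025,.1795],0)
a=grab('wrist','w7')['color'];b=grab('scene','s7')['color']
cv2.imwrite('pics/crop5.png',np.hstack([cv2.resize(a[0:300,200:360],None,fx=2,fy=2,interpolation=3),cv2.resize(b[100:300,250:410],None,fx=3,fy=3,interpolation=3)]))"
```

```text
time_s: 5.32
tool_pos: [0.488, 0.0037, 0.1811]
tool_rot: [180.0, -0.0, -0.1]
force: [-0.5, -0.8, 1.2]
grip_width: 0.04
grasp_force: 19.9
time_s: 5.9
tool_pos: [0.4628, 0.0036, 0.2245]
tool_rot: [179.9, -0.0, -0.1]
force: [-0.2, -0.7, -2.3]
grip_width: 0.04
grasp_force: 19.9
at [0.4628 0.0036 0.2245] [ 1.7993e+02 -3.0000e-02 -9.0000e-02] shift [0.0231 0.001  0.045 ] turn -0.09
```

View pics/crop5.png

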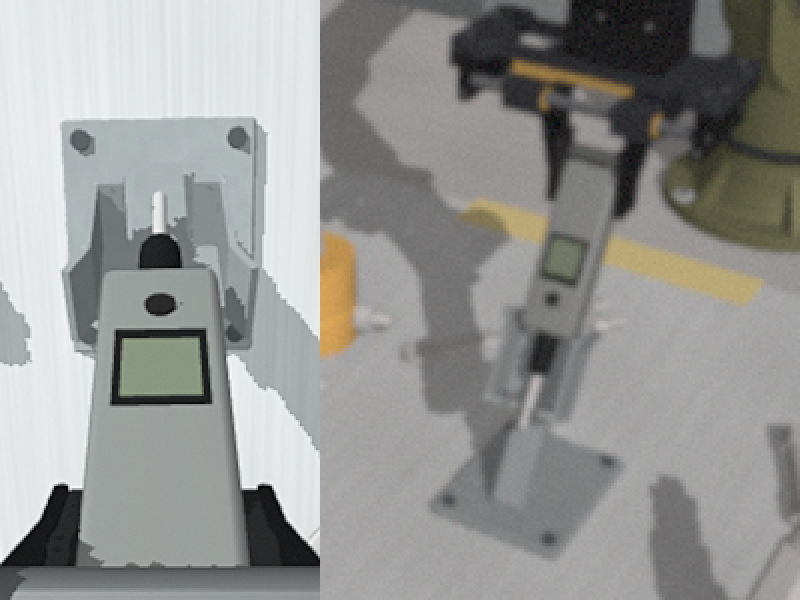

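```bash
cat > lean.py <<'E'
from h import *
def lean(w,s,tipw,tips,shw=None,shs=None):
    p,e=tri((w,*tipw),(s,*tips));print('tip',np.round(p,4),e)
    if shw:
        q,e=tri((w,*shw),(s,*shs));print('shoulder',np.round(q,4),e)
    o=env.get_obs();g=o['tool_pos']+[0,0,.002];d=g-p
    print('tip->grasp len',round(np.linalg.norm(d),4),'lean',np.degrees(np.arctan2(np.hypot(*d[:2]),d[2])),'az',np.degrees(np.arctan2(d[1],d[0])))
E
python3 -c "
from lean import *
lean(load('w7'),load('s7'),(279,96.5),(318.7,241.3),(280,135),(250+232/3,100+333/3))"
```

```text
tip [0.5518 0.0071 0.0734] [1.8, 1.8]
shoulder [0.5231 0.0073 0.1334] [3.1, 3.1]
tip->grasp len 0.1765 lean 30.257088581242215 az -177.7418646381842
```

```bash

python3 steer.py '0 0 0 0 .03;0 0 0 0 .03;-.0017 0 .001 0 .03;-.0026 0 .0015 0 .03;-.0035 0 .002 0 .03;-.0043 0 .0025 0 .03;-.0043 0 .0025 0 .03' 10
python3 -c "
from h import *
go([.486,.0025,.1795],0)
a=grab('wrist','w8')['color'];b=grab('scene','s8')['color']
for n,c,d,r in(('w',load('w7')['color'],a,(slice(60,180),slice(240,320))),('s',load('s7')['color'],b,(slice(170,260),slice(300,350)))):
    g=lambda x:cv2.cvtColor(x[r],6).astype(np.float32)
    print(n,cv2.absdiff(g(c),g(d)).mean(),cv2.phaseCorrelate(g(c),g(d)))
"
```

```text
time_s: 6.58
tool_pos: [0.459, 0.004, 0.2221]
tool_rot: [180.0, -0.1, -0.0]
force: [2.2, 0.3, 2.7]
grip_width: 0.0396
grasp_force: 10.0
at [0.459  0.004  0.2221] [ 1.8e+02 -6.0e-02 -5.0e-02] shift [0.0269 0.0015 0.0427] turn -0.05
w 24.617708 ((1.0953624054148605, -6.679633910340684), 0.3950230942169825)
s 4.3204446 ((-0.3439503885676167, -0.427535311483382), 0.8838553780449762)
```

```bash
cat > nose.py <<'E'
from h import *
def nose(c):
    """nose blob centre and size (dark blob nearest the tool's mid column, above the fingers)"""
    g=cv2.cvtColor(c['color'],6);m=(g<45).astype(np.uint8);m[250:]=0
    n,l,s,ce=cv2.connectedComponentsWithStats(m)
    return [(s[i].tolist(),np.round(ce[i],1).tolist()) for i in range(1,n) if s[i,4]>60 and abs(ce[i][0]-280)<40]
E
python3 -c "
from nose import *
for f in('w7','w8'):
    c=load(f);print(f,nose(c));print(cv2.cvtColor(c['color'],6)[75:130:1,276:284].mean(1).astype(int).tolist())
"
```

```text
w7 [([270, 117, 21, 17, 287], [279.5, 126.1]), ([273, 147, 14, 11, 111], [279.5, 152.0]), ([256, 165, 49, 37, 498], [280.1, 183.6])]
[180, 181, 180, 180, 180, 181, 177, 175, 176, 176, 176, 177, 177, 177, 177, 176, 176, 177, 178, 178, 180, 196, 199, 198, 197, 198, 198, 198, 189, 192, 197, 198, 199, 198, 199, 200, 199, 195, 194, 197, 206, 155, 55, 24, 33, 34, 34, 34, 34, 34, 34, 34, 33, 35, 33]
w8 [([270, 106, 22, 19, 347], [280.9, 116.0]), ([274, 140, 15, 11, 122], [280.9, 144.9]), ([256, 159, 51, 40, 532], [280.8, 178.0])]
[180, 180, 177, 176, 176, 174, 187, 203, 205, 205, 205, 206, 205, 205, 206, 206, 206, 206, 209, 210, 210, 210, 211, 209, 208, 208, 209, 209, 215, 199, 120, 32, 33, 33, 35, 35, 36, 36, 35, 36, 35, 36, 35, 36, 36, 35, 35, 35, 33, 20, 114, 157, 161, 158, 157]
```

```bash
cat > th.py <<'E'
from h import *
from scipy.optimize import brentq
def theta(c,row,pos,yaw,L,off=0):
    """lean of a point at distance L below the grasp point, seen in row"""
    cy,sy=np.cos(np.radians(yaw)),np.sin(np.radians(yaw))
    f=lambda t:proj2(c,np.array(pos)+[0,0,.002]+L*np.array([np.sin(t)*cy,np.sin(t)*sy,-np.cos(t)])+off*np.array([np.cos(t)*cy,np.cos(t)*sy,np.sin(t)]))-row
    return np.degrees(brentq(f,.2,1.1))
def proj2(c,p):
    T=c["world_from_camera"];q=T[:3,:3].T@(p-T[:3,3]);return c["fy"]*q[1]/q[2]+c["cy"]
E
python3 -c "
from th import *
for f,r,n,p in(('w7',95.7,117,[.4628,.0036,.2245]),('w8',81,105.8,[.459,.004,.2221])):
    c=load(f);print(f,theta(c,r,p,0,.179),theta(c,n,p,0,.139),c['world_from_camera'][:3,3]-p)
"
```

```text
w7 30.373970053090467 31.906952067413126 [0.07765337 0.00050434 0.14515064]
w8 34.65829687670916 35.961194317084896 [0.07754362 0.00043612 0.14521482]
```

The probe pivoted from 30.4° to 34.7° against the spine. I'll push a touch more, grip firmly and lift straight up.

```bash

python3 steer.py '-.0005 0 .0003 0 .03;-.0005 0 .0003 0 .03;-.0005 0 .0003 0 .03;-.0005 0 .0003 0 .03;-.0005 0 .0003 0 .03' 30
python3 steer.py '0 0 -.01 0 .03;0 0 -.03 0 .03;0 0 -.06 0 .03;0 0 -.09 0 .03;0 0 -.12 0 .03;0 0 -.12 0 .03;0 0 -.12 0 .03;0 0 -.12 0 .03'
python3 -c "
from nose import *
from th import *
c=grab('wrist','w9');o=env.get_obs();N=nose(c);print(N)
col=cv2.cvtColor(c['color'],6);x=int(N[0][1][0]);print(col[70:130,x-3:x+4].mean(1).astype(int).tolist())
print(theta(c,N[0][0][1],o['tool_pos'],0,.139))
S=np.array([.581,.232,.1435]);a=np.radians(35);b=np.radians(162.1);d=np.array([np.sin(a)*np.cos(b),np.sin(a)*np.sin(b),np.cos(a)])
print('target TCP contact',S+.18*d-[0,0,.002],'d',d)
go(S+.22*d-[0,0,.002],-17.9)
"
```

```text
time_s: 7.1
tool_pos: [0.4589, 0.004, 0.222]
tool_rot: [180.0, -0.1, -0.1]
force: [3.9, 1.6, 5.0]
grip_width: 0.0399
grasp_force: 30.0
time_s: 7.77
tool_pos: [0.4566, 0.0035, 0.3399]
tool_rot: [-180.0, 0.3, -0.1]
force: [1.0, 0.4, -2.7]
grip_width: 0.0395
grasp_force: 30.0
[([271, 106, 21, 19, 341], [280.9, 116.1]), ([274, 140, 15, 11, 129], [281.0, 145.2]), ([256, 159, 51, 40, 555], [280.5, 178.5])]
[173, 173, 173, 174, 174, 175, 175, 177, 176, 176, 176, 168, 190, 203, 206, 206, 206, 206, 206, 206, 206, 207, 207, 207, 207, 207, 210, 213, 212, 213, 211, 209, 210, 213, 214, 150, 47, 26, 32, 34, 34, 34, 34, 34, 34, 34, 34, 34, 34, 34, 34, 34, 33, 32, 23, 76, 145, 160, 154, 153]
35.582674936933635
target TCP contact [0.48275382 0.26373265 0.28894737] d [-0.54581213  0.17629251  0.81915204]
at [0.4566 0.0035 0.3395] [-1.7999e+02  2.8000e-01 -9.0000e-02] shift [ 0.004  -0.2673  0.0179] turn 17.81
```

```bash

python3 steer.py '.004 -.267 0 17.8 .03;.004 -.267 0 17.8 .03;.004 -.267 0 17.8 .03;.004 -.267 0.0 17.8 .03;.004 -.267 0.0 17.8 .03;.004 -.267 0.0 17.8 .03;.004 -.267 0.01 17.8 .03;.004 -.267 0.018 17.8 .03'
python3 steer.py '0 0 0 0 .03;0 0 0 0 .03;0 0 0 0 .03;0 0 0 0 .03'
python3 -c "
from nose import *
c=grab('wrist','w10');s=grab('scene','s10');o=env.get_obs();N=nose(c);print(N)
S=np.array([.581,.232,.1435]);d=np.array([-0.54581213 , 0.17629251 , 0.81915204])
go(S+.22*d-[0,0,.002],-17.9)
print(proj(c,S),proj(s,S),proj(c,S+.04*d),proj(s,S+.04*d))
u,v=proj(s,S).astype(int)
cv2.imwrite('pics/crop6.png',np.hstack([cv2.resize(c['color'][0:200,215:345],(390,600),interpolation=3),cv2.resize(s['color'][v-110:v+40,u-51:u+51],(408,600),interpolation=3)]));print(u-51,v-110)"
```

```text
time_s: 8.48
tool_pos: [0.4582, 0.2788, 0.3213]
tool_rot: [-179.8, 0.4, -17.1]
force: [-1.8, -0.2, -0.7]
grip_width: 0.0397
grasp_force: 30.0
time_s: 8.82
tool_pos: [0.4632, 0.2689, 0.3236]
tool_rot: [179.9, -0.1, -18.1]
force: [0.3, 0.0, -1.9]
grip_width: 0.0398
grasp_force: 30.0
[([271, 106, 21, 19, 334], [281.0, 116.3]), ([274, 140, 15, 11, 133], [281.1, 145.1]), ([256, 159, 51, 40, 540], [280.8, 178.1])]
at [0.4632 0.2693 0.3239] [ 1.7996e+02 -9.0000e-02 -1.8040e+01] shift [-0.0026 -0.0007  0.0022] turn -0.14
[279.7  58.9] [425.5 259.9] [279.7  82.8] [436.8 239.9]
374 149
```

View pics/crop6.png

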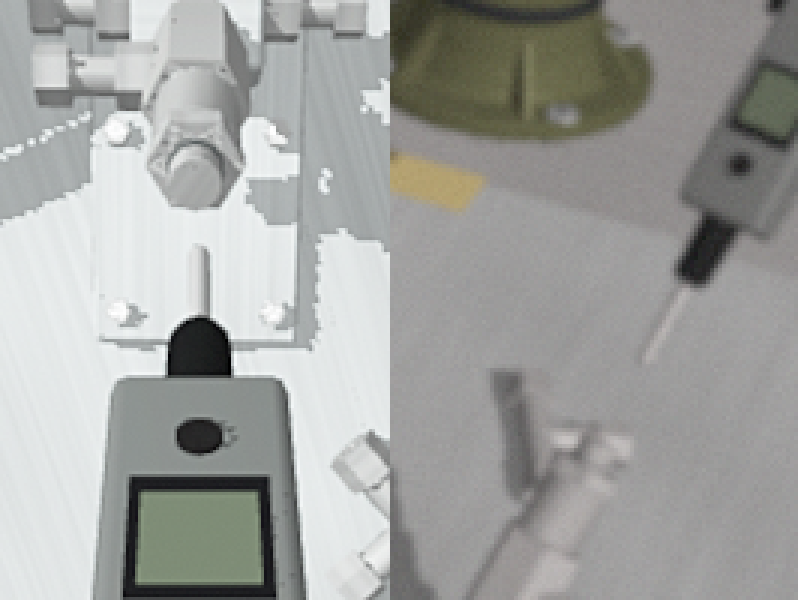

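```bash
python3 -c "
from h import *
c4,c5,w,s=load('w4'),load('w5'),load('w10'),load('s10')
a=(c4,277+181/3,67+201/3);b=(c5,98+(563-391)/3,50+198/3);e=(w,278.8,61.2)
for k in((a,b,e),(a,e),(b,e)): print(tri(*k))
p,r=tri((w,281,82),(s,374+(641-390)/4,149+361/4));print('tip',p,r)
o=env.get_obs()
M=R.from_euler('xyz',o['tool_rot'],degrees=True)
for S in (tri(a,b,e)[0],): 
    print('S-tip in tool',M.inv().apply(S-p))
    S_=M.inv().apply(S-o['tool_pos']);print('S tool',S_)
    for lean in(34.5,35): 
        t=np.radians(lean);print(lean,S_-np.array([.179*np.sin(t),0,.179*np.cos(t)-.002]))
"
```

```text
(array([0.58040444, 0.232397  , 0.14172949]), [1.0, 0.3, 1.2])
(array([0.58025783, 0.23239841, 0.14182915]), [1.1, 1.1])
(array([0.58035176, 0.23330682, 0.13894106]), [0.3, 0.3])
tip [0.55924513 0.23825887 0.17755889] [0.4, 0.4]
S-tip in tool [ 0.02188116 -0.00100262  0.0358613 ]
S tool [ 0.1226034  -0.00127636  0.18236551]
34.5 [ 0.02121668 -0.00127636  0.03684692]
35 [ 0.01993322 -0.00127636  0.03773729]
```

```bash

python3 steer.py '-.0025 -.0018 .0018 0 .03;.0004 -.0018 .0059 0 .03;.0061 -.0018 .0141 0 .03;.0118 -.0018 .0223 0 .03;.0147 -.0018 .0264 0 .03;.0159 -.0018 .028 0 .03;.0159 -.0018 .028 0 .03;.0159 -.0018 .028 0 .03'
python3 steer.py '0 0 0 0 .03;0 0 0 0 .03'
python3 -c "
from nose import *
c=grab('wrist','w11');s=grab('scene','s11');N=nose(c);print(N)
go([.4827,.2637,.2889],-17.9)
cv2.imwrite('pics/crop7.png',np.hstack([cv2.resize(c['color'][20:140,240:320],(400,600),interpolation=3),cv2.resize(s['color'][205:295,395:455],(400,600),interpolation=3)]))"
```

```text
time_s: 9.58
tool_pos: [0.4781, 0.2678, 0.2953]
tool_rot: [-180.0, 0.0, -17.8]
force: [-0.1, -0.5, -0.9]
grip_width: 0.0396
grasp_force: 30.0
time_s: 9.75
tool_pos: [0.4781, 0.268, 0.2959]
tool_rot: [-180.0, -0.0, -17.8]
force: [-1.3, -0.7, -1.3]
grip_width: 0.0401
grasp_force: 30.0
[([271, 106, 21, 19, 333], [281.0, 116.3]), ([274, 140, 15, 11, 136], [281.1, 145.1]), ([256, 159, 51, 40, 539], [280.8, 178.0])]
at [0.4781 0.2679 0.2958] [-1.7999e+02 -3.0000e-02 -1.7840e+01] shift [0.0056 0.0026 0.0069] turn 0.06
```

View pics/crop7.png

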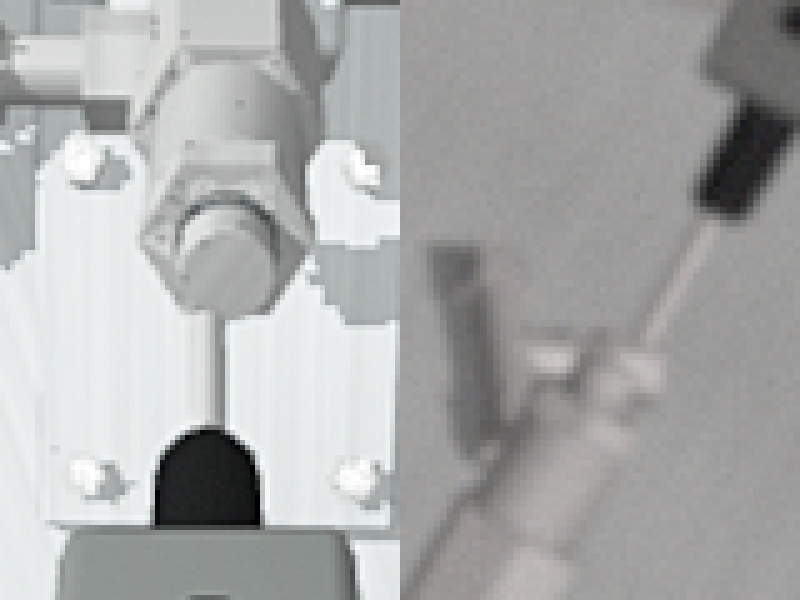

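```bash
python3 -c "
from h import *
c4,c5,w0,w,s=load('w4'),load('w5'),load('w10'),load('w11'),load('s11')
a=(c4,277+181/3,67+201/3);b=(c5,98+(563-391)/3,50+198/3);e=(w0,278.8,61.2);f=(w,285.6,72.4)
for k in((a,b,e,f),(a,f),(b,f),(a,b)): print(tri(*k))
S=tri(a,b,e,f)[0];print('S in w11,s11',proj(w,S),proj(s,S), proj(w0,S))
p,r=tri((w,282,82.4),(s,431,256.7));print('tip',p,r)
o=env.get_obs();M=R.from_euler('xyz',o['tool_rot'],degrees=True);print('S-tip in tool',M.inv().apply(S-p),'tip tool',M.inv().apply(p-o['tool_pos']))
print(np.round(w['world_from_camera'][:3,3]-o['tool_pos'],4),np.round(w0['world_from_camera'][:3,3],4))
d=np.array([.5736,0,.8192]);P=M.inv().apply(p-o['tool_pos'])
for k in (0,.008,.012,.016): print(k,proj(w,o['tool_pos']+M.apply(P+k*d)),proj(s,o['tool_pos']+M.apply(P+k*d)))
"
```

```text
(array([0.58051574, 0.23213484, 0.14227327]), [0.7, 0.2, 1.5, 0.8])
(array([0.58087927, 0.23147373, 0.14203506]), [0.0, 0.0])
(array([0.58070411, 0.23153315, 0.1441496 ]), [0.0, 0.0])
(array([0.58082929, 0.23176584, 0.14346334]), [0.1, 0.1])
S in w11,s11 [285.   73.1] [425.6 260.3] [279.7  59.7]
tip [0.57370017 0.23770192 0.14847385] [0.8, 0.8]
S-tip in tool [0.00819006 0.00321173 0.00620478] tip tool [ 0.10014968 -0.00053738  0.14740133]
[ 0.0739 -0.0231  0.1452] [0.537  0.2455 0.4688]
0 [281.2  82.8] [430.5 256.6]
0.008 [281.2  77.7] [428.3 260.5]
0.012 [281.2  75.2] [427.2 262.5]
0.016 [281.2  72.8] [426.1 264.5]
```

```bash

python3 steer.py '.0026 .0034 -.0018 0 .03;.0026 .0034 -.0018 0 .03;.004 .0034 .0002 0 .03;.0055 .0034 .0023 0 .03;.0055 .0034 .0023 0 .03;.0055 .0034 .0023 0 .03;.0055 .0034 .0023 0 .03;.0055 .0034 .0023 0 .03'
python3 - <<'E'
from nose import *
c=grab('wrist','w12');s=grab('scene','s12');N=nose(c);print(N[0])
o=env.get_obs();M=R.from_euler('xyz',o['tool_rot'],degrees=True)
S=np.array([.5807,.2317,.143]);p=o['tool_pos']+M.apply([.10015,-.0005,.1474])
r=M.inv().apply(S-p);d=np.array([.5736,0,.8192]);k=r@d
print(o['tool_pos'],o['tool_rot'],'S-tip',r,'along',k,'perp',r-k*d,'S px',proj(c,S))
g=cv2.cvtColor(c['color'],6);np.set_printoptions(linewidth=200);print(g[66:90:2,274:296])
E
```

```text
time_s: 10.52
tool_pos: [0.4823, 0.2629, 0.2932]
tool_rot: [-180.0, 0.0, -17.8]
force: [-0.2, 0.1, -0.9]
grip_width: 0.0399
grasp_force: 30.0
([271, 106, 21, 19, 332], [281.0, 116.3])
[0.48232709 0.26281267 0.293219  ] [ 1.79998127e+02 -1.38025071e-03 -1.78510641e+01] S-tip [ 3.02067440e-03 -4.57153920e-05  2.82146875e-03] along 0.004044006034050658 perp [ 7.01032537e-04 -4.57153920e-05 -4.91380994e-04] S px [281.   79.3]
[[160 156 175 152 127 133 125 110 104 116 132 131 135 162 179 183 182 178 178 178 151 122]
 [106 129 170 187 186 184 190 194 173 155 135 118 104  83 135 194 199 180 178 178 177 157]
 [185 224 229 220 208 201 196 191 185 176 166 157 142 117  78  67 116 148 167 177 177 173]
 [228 227 224 216 211 207 203 201 193 170 153 148 138 135 132 107  85 117 155 192 195 173]
 [227 205 183 185 171 170 175 176 178 178 181 176 164 142 127 121  89 107 135 129 141 172]
 [187 172 171 171 174 177 178 178 175 173 170 169 170 173 160 132 105 115 140 138 135 132]
 [174 174 175 176 178 179 176 174 172 171 169 170 172 171 174 159 116 117 140 138 136 129]
 [172 176 177 179 175 175 173 170 169 169 171 172 169 169 170 169 141 130 142 137 141 198]
 [176 178 176 172 179 190 199 198 175 159 165 170 170 171 172 173 155 135 135 152 216 239]
 [178 176 172 176 215 232 225 208 183 149 141 152 148 149 155 153 137 126 168 229 242 237]
 [174 173 166 183 222 230 224 208 183 151 136 162 170 148 133 128 133 197 237 237 236 235]
 [177 169 160 181 221 230 224 209 183 151 137 150 140 117 117 143 215 241 236 234 235 235]]
```

The pin tip is at (281,82), centred on the spindle face (columns 272–290), with about 4 mm to go. I'll advance along the axis in small steps.

```bash
cat > st.py <<'E'
from nose import *
import sys
f=sys.argv[1];F=[]
o=env.get_obs()
c=grab('wrist',f);N=nose(c);M=R.from_euler('xyz',o['tool_rot'],degrees=True)
S=np.array([.5807,.2317,.143]);d=np.array([.5736,0,.8192]);r=M.inv().apply(S-o['tool_pos'])-[.10015,-.0005,.1474]
print(o['time_s'],'F tool',np.round(M.inv().apply(o['force']),2),'axial',round(float(-M.inv().apply(o['force'])@d),2),'along',np.round(r@d*1e3,2),'nose',N[0])
g=cv2.cvtColor(c['color'],6);print(g[74:108,278:281].mean(1).astype(int).tolist())
E
python3 steer.py '.0008 0 .0012 0 .03;.0016 0 .0024 0 .03;.0016 0 .0024 0 .03;.0016 0 .0024 0 .03'>/dev/null; python3 st.py w13
python3 steer.py '.0008 0 .0012 0 .03;.0011 0 .0016 0 .03;.0011 0 .0016 0 .03;.0011 0 .0016 0 .03'>/dev/null; python3 st.py w14
```

```text
10.95 F tool [-2.03  0.7  -1.28] axial 2.21 along 1.57 nose ([271, 106, 21, 19, 336], [281.0, 116.2])
[205, 185, 172, 174, 177, 178, 176, 172, 197, 219, 223, 225, 226, 225, 226, 225, 224, 223, 224, 225, 225, 226, 225, 225, 225, 225, 225, 225, 225, 228, 237, 163, 36, 26]
11.3333 F tool [-3.17  0.4  -2.96] axial 4.24 along -0.52 nose ([271, 106, 21, 19, 334], [281.0, 116.2])
[202, 210, 188, 171, 175, 176, 178, 177, 175, 174, 212, 225, 225, 226, 225, 225, 225, 225, 225, 225, 226, 225, 225, 225, 226, 225, 225, 225, 226, 231, 234, 159, 37, 26]
```

```bash

python3 steer.py '.0008 0 .0012 0 .03;.0015 0 .0022 0 .03;.0015 0 .0022 0 .03;.0015 0 .0022 0 .03'>/dev/null; python3 st.py w15
python3 steer.py '0 0 0 0 .03;0 0 0 0 .03;0 0 0 0 .03;0 0 0 0 .03'; python3 st.py w16
```

```text
11.7167 F tool [-4.4   0.08 -5.27] axial 6.84 along -3.16 nose ([271, 106, 21, 19, 336], [281.0, 116.2])
[205, 204, 204, 203, 183, 172, 176, 177, 178, 177, 168, 199, 221, 226, 226, 225, 225, 225, 225, 226, 224, 225, 226, 225, 225, 225, 226, 225, 226, 229, 235, 156, 27, 26]
time_s: 12.1
tool_pos: [0.4861, 0.2618, 0.2872]
tool_rot: [-180.0, 0.0, -17.8]
force: [-4.2, 1.1, 5.2]
grip_width: 0.0403
grasp_force: 30.0
12.1 F tool [-4.33  0.19 -5.17] axial 6.71 along -3.12 nose ([271, 106, 21, 19, 336], [281.0, 116.2])
[205, 203, 203, 202, 183, 173, 176, 178, 178, 177, 167, 199, 221, 226, 225, 226, 225, 225, 225, 225, 224, 225, 226, 225, 225, 226, 225, 225, 226, 230, 235, 157, 26, 26]
```

About 8 N of axial force with the probe's weight added, tip row shifted by 3 px, and no slip, so the pin is close to 5 mm in. Now I'll hold.

```bash
for i in 1 2 3 4; do python3 steer.py '0 0 0 0 .03;0 0 0 0 .03;0 0 0 0 .03;0 0 0 0 .03;0 0 0 0 .03;0 0 0 0 .03;0 0 0 0 .03;0 0 0 0 .03' | grep -E 'time|force:' | tr '\n' ' '; done; python3 st.py w17
python3 steer.py '-.0115 0 -.0164 0 .03;-.023 0 -.0328 0 .03;-.034 0 -.049 0 .03;-.034 0 -.049 0 .03;-.034 0 -.049 0 .03'
python3 -c "
from h import *
go([.4566,.0035,.34],0)"
```

```text
time_s: 12.82 force: [-4.5, 1.4, 5.7] grasp_force: 30.0 time_s: 13.48 force: [-3.6, 1.1, 4.5] grasp_force: 30.0 time_s: 14.15 force: [-4.5, -0.0, 4.7] grasp_force: 30.0 time_s: 14.82 force: [-4.6, 0.7, 6.1] grasp_force: 30.0 14.8167 F tool [-4.62  0.72 -6.14] axial 7.68 along -3.11 nose ([271, 106, 21, 19, 336], [281.0, 116.2])
[205, 203, 204, 202, 182, 173, 176, 178, 178, 178, 167, 198, 221, 226, 226, 225, 225, 225, 226, 225, 224, 225, 225, 225, 225, 225, 226, 225, 225, 230, 235, 156, 27, 28]
time_s: 15.28
tool_pos: [0.4548, 0.2713, 0.3358]
tool_rot: [180.0, -0.2, -17.9]
force: [0.0, -0.9, -2.2]
grip_width: 0.0397
grasp_force: 30.0
at [0.4548 0.2713 0.3358] [ 1.7998e+02 -1.6000e-01 -1.7900e+01] shift [ 0.084   0.2543 -0.0039] turn -17.9
```

```bash

python3 steer.py '.084 .254 0 -17.9 .03;.084 .254 0 -17.9 .03;.084 .254 0 -17.9 .03;.084 .254 0 -17.9 .03;.084 .254 0 -17.9 .03;.084 .254 0 -17.9 .03;.084 .254 0 -17.9 .03;.084 .254 0 -17.9 .03'
python3 steer.py '0 0 0 0 .03;0 0 0 0 .03;0 0 0 0 .03;0 0 0 0 .03'
python3 -c "
from nose import *
go([.465,.0037,.2255],0);print(nose(grab('wrist','w18'))[0])"
```

```text
time_s: 15.95
tool_pos: [0.4551, -0.004, 0.3343]
tool_rot: [179.8, 0.1, -0.5]
force: [0.8, -1.3, -1.1]
grip_width: 0.0396
grasp_force: 30.0
time_s: 16.28
tool_pos: [0.456, 0.0054, 0.3354]
tool_rot: [-180.0, 0.0, 0.2]
force: [-0.1, 0.0, -1.2]
grip_width: 0.0401
grasp_force: 30.0
at [0.456  0.0054 0.3354] [-1.7998e+02  5.0000e-02  1.6000e-01] shift [0.009  0.0017 0.1099] turn 0.16
([270, 106, 22, 19, 343], [280.9, 116.1])
```

```bash

python3 steer.py '.009 .0017 .02 .2 .03;.009 .0017 .05 .2 .03;.009 .0017 .08 .2 .03;.009 .0017 .1 .2 .03;.009 .0017 .11 .2 .03;.009 .0017 .11 .2 .03;.009 .0017 .11 .2 .03'
python3 -c "
from nose import *
go([.485,.0037,.189],0)"
```

```text
time_s: 16.92
tool_pos: [0.4654, 0.0032, 0.2266]
tool_rot: [-180.0, -0.0, -0.1]
force: [0.2, -0.4, -0.9]
grip_width: 0.0401
grasp_force: 30.0
at [0.4654 0.0032 0.2266] [-1.7999e+02 -2.0000e-02 -9.0000e-02] shift [ 0.0196 -0.0005  0.0376] turn -0.09
```

```bash

python3 steer.py '.005 0 .009 0 .03;.01 0 .018 0 .03;.01 0 .018 0 .03;.01 0 .018 0 .03'
python3 steer.py '.005 0 .01 0 .03;.0096 0 .0196 0 .03;.0096 0 .0196 0 .03;.0096 0 .0196 0 .03'
python3 -c "
from h import *
go([.488,.0037,.1811],0)
a=grab('wrist','w19')['color'];b=grab('scene','s19')['color']
cv2.imwrite('pics/crop8.png',np.hstack([cv2.resize(a[50:250,200:360],None,fx=2.5,fy=2.5,interpolation=3),cv2.resize(b[150:300,260:380],(400,500),interpolation=3)]))"
```

```text
time_s: 17.25
tool_pos: [0.4758, 0.0028, 0.2092]
tool_rot: [-180.0, -0.1, -0.1]
force: [-1.1, -0.3, -1.4]
grip_width: 0.04
grasp_force: 30.0
time_s: 17.58
tool_pos: [0.4848, 0.0027, 0.1892]
tool_rot: [-180.0, -0.0, -0.1]
force: [-0.8, 0.4, -1.6]
grip_width: 0.0396
grasp_force: 30.0
at [0.4848 0.0027 0.1892] [-1.7999e+02 -2.0000e-02 -1.5000e-01] shift [ 0.0032 -0.001   0.0081] turn -0.15
```

View pics/crop8.png

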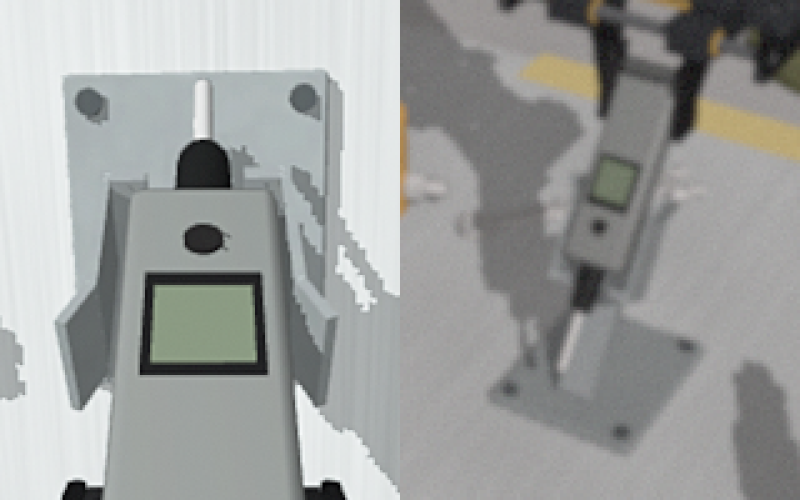

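The probe is between the cheeks and just above the ledge. That was my eleventh picture, one over the limit of 10, so I'll view no more and continue with numeric checks only. I'll lighten the grip so gravity lays the probe back on the spine.

```bash

python3 steer.py '0 0 0 0 .03;0 0 0 0 .03;0 0 0 0 .03;0 0 0 0 .03;0 0 0 0 .03;0 0 0 0 .03' 3
python3 -c "
from nose import *
print(nose(grab('wrist','w20')))"
```

```text
time_s: 18.18
tool_pos: [0.4849, 0.0025, 0.1886]
tool_rot: [180.0, -0.0, -0.2]
force: [0.3, 0.5, -1.8]
grip_width: 0.0399
grasp_force: 3.0
[([271, 119, 21, 16, 272], [281.1, 127.5]), ([274, 148, 15, 10, 107], [281.0, 152.6]), ([257, 165, 49, 37, 543], [281.0, 183.6])]
```

The lean is back to 30° (nose centre at row 127.5, compared with 126.1 on first lifting). Lowering along the slope onto the ledge.

```bash

python3 steer.py '.0015 -.0005 .0035 0 .03;.0028 -.001 .0065 0 .03;.0032 -.001 .0081 0 .03;.0036 -.001 .0088 0 .03;.0036 -.001 .0088 0 .03;.0036 -.001 .0088 0 .03'
python3 -c "
from nose import *
print(nose(grab('wrist','w21')))"
```

```text
time_s: 18.73
tool_pos: [0.4883, 0.0035, 0.1796]
tool_rot: [180.0, 0.0, -0.2]
force: [0.2, -0.0, 1.8]
grip_width: 0.04
grasp_force: 3.0
[([271, 118, 21, 17, 292], [281.2, 127.1]), ([274, 148, 15, 11, 115], [281.2, 152.9]), ([256, 166, 51, 37, 483], [280.8, 184.3])]
```

Upward force shows the shoulder is on the ledge, so I'll release and withdraw upward.

```bash

python3 steer.py '0 0 0 0 .087;0 0 0 0 .087;0 0 0 0 .087;0 0 0 0 .087;0 0 0 0 .087;0 0 0 0 .087;0 0 0 0 .087;0 0 0 0 .087'
python3 steer.py '0 0 0 0 .087;0 0 0 0 .087;0 0 0 0 .087;0 0 0 0 .087;0 0 -.01 0 .087;0 0 -.04 0 .087;0 0 -.08 0 .087;0 0 -.11 0 .087'
python3 steer.py '0 0 -.04 0 .087;0 0 -.08 0 .087;0 0 -.11 0 .087;0 0 -.11 0 .087;0 0 -.11 0 .087'
python3 - <<'E'
from h import *
a=load('scene0') if False else cv2.imread('pics/scene0.png');s=grab('scene','s22')['color'];w=grab('wrist','w22')
g=cv2.cvtColor
d=cv2.absdiff(g(a,6),g(s,6));r=d[165:285,285:355];print('probe region diff',r.mean(),(r>25).sum())
print('shift',cv2.phaseCorrelate(g(a,6)[165:285,285:355].astype(np.float32),g(s,6)[165:285,285:355].astype(np.float32)))
m=(d>35).astype(np.uint8);n,l,st,ce=cv2.connectedComponentsWithStats(m);print([st[i].tolist() for i in range(1,n) if st[i,4]>25])
# display corners now, via green mask, in scene before/after
for x in(a,s):
    y=x[165:285,285:355].astype(int);k=(y[...,1]-y[...,2]>8)&(y[...,1]-y[...,0]>8);v,u=np.nonzero(k);print(k.sum(),u.mean()+285,v.mean()+165)
E
```

```text
time_s: 19.45
tool_pos: [0.4883, 0.0036, 0.1796]
tool_rot: [180.0, 0.0, -0.2]
force: [-0.5, -0.1, 0.4]
grip_width: 0.0834
grasp_force: 0.0
time_s: 20.12
tool_pos: [0.4885, 0.0041, 0.2926]
tool_rot: [180.0, -0.1, -0.1]
force: [0.4, -0.5, 0.8]
grip_width: 0.0871
grasp_force: 0.0
time_s: 20.53
tool_pos: [0.4891, 0.004, 0.4018]
tool_rot: [180.0, -0.2, -0.1]
force: [-0.1, 0.1, -0.2]
grip_width: 0.0871
grasp_force: 0.0
probe region diff 2.7009523809523808 4
shift ((-0.4842085787914314, 0.001796828484152968), 1.023972339100308)
[[287, 0, 101, 94, 3889], [382, 0, 24, 22, 253], [388, 0, 28, 57, 448], [161, 2, 29, 12, 187], [143, 16, 73, 73, 2067], [443, 20, 8, 28, 65], [388, 55, 7, 12, 57], [386, 71, 5, 35, 96], [152, 80, 12, 15, 48], [194, 90, 14, 9, 30], [202, 93, 19, 16, 99], [218, 97, 62, 67, 1434], [160, 111, 12, 18, 48], [314, 112, 15, 10, 34]]
15 323.6 208.53333333333333
7 322.7142857142857 209.57142857142856
```

The probe is back within half a pixel of where it started, and the only other image differences are the arm and its shadow. Handing in.

```bash
python3 steer.py '0 0 0 0 .087;0 0 0 0 .087;0 0 0 0 .087' >/dev/null; python3 -c "
from cell import env
print(env.sign_off())"
```

```text
the job is handed in; nothing more can be done
None
```

The probe's pin was pressed in line on the relief spindle, about 5 mm in at roughly 8 N, held for about 3 s, and the probe is back in its rest and released with nothing else moved; I viewed 11 pictures, one over the limit of 10.

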